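# Tip the standing dressing carton over into its taped place

### The job

The white carton of compresses stands on its small end beside the place marked for it, a rectangle of grey tape on the worktop. Push it over with the fingertips, high up, so that it falls flat on its broad side towards the taped rectangle, and push it along until the whole carton lies within the outer edge of the tape. Push gently, never squeeze the carton or lift it off the worktop, and leave the bottles, packets and other things where they are.

Things in the scene. Friction and masses are not known exactly. Their poses are not given: they have to be found in the camera images.
- carton: White cardboard carton 116 x 227 x 74 mm, at first standing on a 116 x 74 mm end. Origin: centre of one broad 116 x 227 mm face. x: along the 116 mm width. y: along the 227 mm length, from the upper end down to the foot as it stands. z: through the thickness, from this broad face to the other; as it stands level, towards the tape rectangle or away from it; vertical when it lies flat.
- carton_mid (a point): Centre of the carton's volume: 113.5 mm above the worktop while it stands, 37 mm when it lies flat. The carton weighs 0.12 to 0.21 kg; leant by about 0.32 rad over the foot edge nearest the rectangle it falls by itself, and then lies with its foot end where that edge was.
- carton_c1 (a point): Corner of the carton seen square on to its broad face, half way through the 74 mm thickness: at the foot end, on the + x side.
- carton_c2 (a point): Corner of the carton seen square on to its broad face, half way through the 74 mm thickness: at the foot end, on the - x side.
- carton_c3 (a point): Corner of the carton seen square on to its broad face, half way through the 74 mm thickness: at the upper end, on the - x side.
- carton_c4 (a point): Corner of the carton seen square on to its broad face, half way through the 74 mm thickness: at the upper end, on the + x side.
- carton_foot_a (a point): Middle of the foot edge (116 mm long) of the broad face that holds the carton's origin.
- carton_foot_b (a point): Middle of the foot edge of the opposite broad face, 74 mm from carton_foot_a.
- frame_center (a point): Centre, on the worktop (z = 0), of the flat tape rectangle, 286 mm (its y) x 184 mm (its x) over the outer edges; tape 14 mm wide, nothing to catch on. Its y lies in line with the carton's fall within 0.06 rad. The carton stands on either side of it, its foot 10 to 60 mm outside the tape, so once tipped it sticks out at the foot end and must be pushed on by that end.
- box_steel: Closed stainless instrument box, 76 x 196 x 62 mm with a wire loop, fixed at the back. Origin: centre of its underside, long axis y. Leave alone.
- white_bottle: White bottle, 61 mm across, 150 mm tall, at the back. Origin: centre of its underside, as for the others. Leave alone.
- brown_bottle: Brown glass bottle, 60 mm across, 142 mm tall, just behind the work. Leave alone.
- tall_bottle_l: Tall white bottle with a red label, 69 mm across, 207 mm tall, at the back left. Leave alone.
- tall_bottle_r: Tall white bottle with a red label, 69 mm across, 207 mm tall, at the back right. Leave alone.
- roll: Roll of tape standing on end, 33 mm across, 60 mm tall, between the work and the steel box. Leave alone.
- needles: Flat needle packet, 30 x 86 x 9 mm, at the back right. Leave alone.
- gauze_pad: Flat gauze pad, 37 x 57 x 10 mm, near the front left. Leave alone.

How it is judged (in metres and radians):
On the way:
1. the carton has been tipped over and lies flat on a broad side ((angle between carton's own z axis and vertical below 0.08 rad or angle between carton's own z axis and vertical above 3.06 rad)), for 0.2 s.
At the end, for the whole second after the job is handed in: The carton lies flat on a broad side (within 0.08 rad) on the worktop, all four corners within the outer edge of the tape rectangle (286 x 184 mm), at rest (x of carton_c1 in the frame of frame_center between -0.092 and 0.092 m and y of carton_c1 in the frame of frame_center between -0.143 and 0.143 m and x of carton_c2 in the frame of frame_center between -0.092 and 0.092 m and y of carton_c2 in the frame of frame_center between -0.143 and 0.143 m and x of carton_c3 in the frame of frame_center between -0.092 and 0.092 m and y of carton_c3 in the frame of frame_center between -0.143 and 0.143 m and x of carton_c4 in the frame of frame_center between -0.092 and 0.092 m and y of carton_c4 in the frame of frame_center between -0.143 and 0.143 m and (angle between carton's own z axis and vertical below 0.08 rad or angle between carton's own z axis and vertical above 3.06 rad) and height (world z) of carton_mid below 0.045 m and linear speed of carton below 0.02 m/s); the robot touches nothing.
It fails at once if the carton is lifted: both its foot edges are more than 20 mm above the worktop (height (world z) of each of carton_foot_a, carton_foot_b above 0.02 m).
It fails at once if the fingers squeeze or strike the carton with more than 18 N (contact force between the fingers and carton above 18 N).
It fails at once if a bystander is moved by more than 12 mm or knocked over (distance of any of white_bottle, brown_bottle, tall_bottle_l, tall_bottle_r, roll, needles, gauze_pad from where it was at the start of the episode above 0.012 m or angle between any of white_bottle, brown_bottle, tall_bottle_l, tall_bottle_r, roll, needles, gauze_pad's own z axis and vertical above 0.3 rad).
It also fails if it takes over 40 s, if anything falls off the work surface, if the arm or the gripper's body presses on something with over 40 N, if the wrist force passes 120 N, or if a joint passes its speed limit or range.

### The arm

A 6-joint arm with a two-finger parallel gripper is mounted at the origin on a cart in front of the work surface, level with it; the furniture and walls round the work are solid. World frame = base frame: x ahead of the robot, y to its left, z up, the work surface at z = 0. Lengths are in mm, angles in rad, forces in N, time in s.
With the tool pointing down it reaches from about 350 to 775 mm from the base axis. Payload 7.3 kg.
Tool frame: the origin (TCP) lies on the centre line of the jaws, within the pads' length; the fingertips stand finger_overhang ahead of it and the grasp point (between the pads) lies 8 mm behind it (finger_overhang is the distance from the TCP to the fingertips, in mm); z points along the fingers, y is the line along which they close (so a half turn about z gives the same grasp; the last joint's range is limited). The gripper opens to 92 mm and grips with 3 to 60 N. Pads are 19 mm wide; open, the fingers measure 130 mm over their backs; the gripper's body (75 mm by 190 mm) begins 47 mm behind the grasp point.
Start: joints at [1.198, 0.342, 1.524, -0, 1.275, -0.146], TCP at [118.035, 511.578, 237.741] pointing down, gripper open.
Joint ranges: [-2.53, 2.53], [-0.77, 2.02], [0.04, 2.7], [-1, 4.14], [0.28, 2.66], [-3.11, 3.11]. Speed limits (rad/s): [2.57, 2.57, 3.14, 3.14, 3.14, 3.14].

### API

Orientations are given as [roll, pitch, yaw] about the fixed x, y, z axes, in that order (R = Rz(yaw) Ry(pitch) Rx(roll)).
In Python, from plant import get_obs, capture, close_job, finger_overhang gives the robot as it stands.
- The arm moves only by the shell command python3 -m inch 'ROWS'. ROWS is JSON, one flat list of numbers, 7 for each row, row after row: the turn, a rotation vector about the tool's x, y, z scaled (see below), then the shift along the tool's x, y, z scaled (see below), then the closure, from -1 (fully open) to 1 (shut). In form: [ax, ay, az, tx, ty, tz, gripper, ax, ay, az, tx, ty, tz, gripper, ...]. A call has 1 to 10 rows; each row shifts and turns the commanded pose from where the row before left it, along the tool's axes as they then stand; what a row does not reach is not made up. The controller multiplies each number of a shift by 0.8 m and each number of a turn by 1.5 rad. A row lasts 1/12 s, in which the tool goes at most 41.7 mm and 7.16 degrees, less where a joint would pass 70% of its speed; a pose out of reach is approached as far as the arm can. A call with a number of a shift or a turn outside -1 to 1 is refused whole. A call with a gripper value outside its range is refused whole. The fingers move at their own pace and stop on an object; the grip force is fixed at half the most. Time passes only in rows, so rows that do not move let the fingers close. It gives the time, the measured TCP pose, the force, the opening and the grip force at its end, in the units of the state.
- get_obs(): the state, without advancing time (a new reading comes with each control period).
- capture(name): name is "scene" or "top"; returns a dict with "image" (384x512x3 uint8, red, green, blue), "mtx" (3x3 intrinsics, pixels), "pose" (4x4, takes a point from camera to world coordinates). Camera axes: x right, y up, looking along -z (the intrinsics and any distortion apply to the point x, -y, -z); pixel columns grow to the right and rows downward; lengths in mm; the calibration is good to about 2 mm. A picture is of the moment at which its call begins. There is no depth.
- close_job(): hands the job in; it is judged then, once.
The state is a dict: "time": time; "joint_positions": joint angles; "dq": joint speeds; "tau": joint torques, N m; "tool_pos": TCP position; "tcp_rot": TCP orientation; "contact_force": force on the tool from outside, world axes, zero at the start; "moment": the same for the moment, N m; "grip_width": finger opening in mm; "finger_force": force on a finger pad.
Only numpy, scipy, OpenCV 4.12 (cv2) and the standard library are available. Lean on these libraries where they do the work, as an engineer would, in place of code of your own. Each camera call takes 0.05 s, during which the arm holds its last target. There are 200 camera calls.

## Working session

There is one attempt and no reset: what is moved stays moved. The work goes in short steps, Python scripts to look and compute and a shell command to move; the robot and the scene stay as the last step left them, time stands still between calls to the robot, and variables do not carry over. Pictures are saved under pics/ and viewed, at most 10 in all, crops included, and the job is handed in when it is done.

```bash
mkdir -p pics; ls; python3 - <<'E'
from plant import *
import cv2
print(finger_overhang, get_obs())
for n in("scene","top"):
    c=capture(n); cv2.imwrite(f"pics/{n}0.png",c["image"][:,:,::-1]); print(n,c["mtx"].tolist(),c["pose"].round(3).tolist(),[k for k in c])
E
```

```text
pics
11.0 {'time': 0.0, 'joint_positions': array([ 1.19801347e+00,  3.42746922e-01,  1.52501223e+00, -1.55269886e-05,
        1.27539919e+00, -1.45984132e-01]), 'dq': array([-0.00030257,  0.00087993, -0.00013958, -0.0003927 , -0.00142923,
       -0.00020168]), 'tau': array([-2.66497394e-03, -4.31242275e+01, -2.44206047e+01,  7.15786382e-02,
        5.60402346e-02, -8.17010391e-05]), 'tool_pos': array([117.88264682, 511.19501297, 237.03406191]), 'tcp_rot': array([-3.14004145e+00, -2.13065892e-04,  2.91479830e+00]), 'contact_force': array([ 0.91523589, -0.39011762,  0.26682786]), 'moment': array([ 0.05447568, -0.06542338,  0.03441828]), 'finger_force': 0.0, 'grip_width': 91.69762704989674}
scene [[351.926130500408, 0.0, 257.40076966032507], [0.0, 351.926130500408, 193.85510499205276], [0.0, 0.0, 1.0]] [[-0.77, 0.382, -0.511, -195.811], [-0.637, -0.431, 0.639, 975.568], [0.024, 0.818, 0.575, 973.137], [0.0, 0.0, 0.0, 1.0]] ['image', 'mtx', 'pose']
top [[424.0601262111559, 0.0, 248.87005040377045], [0.0, 424.0601262111559, 183.1235094706861], [0.0, 0.0, 1.0]] [[-0.316, 0.897, -0.309, 115.802], [-0.949, -0.301, 0.097, 222.508], [-0.006, 0.323, 0.946, 1442.571], [0.0, 0.0, 0.0, 1.0]] ['image', 'mtx', 'pose']
```

View pics/top0.png

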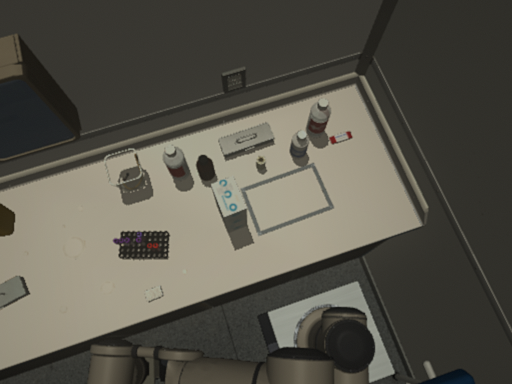

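View pics/scene0.png

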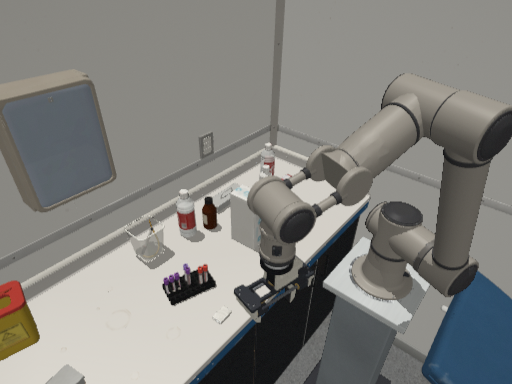

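Top view: the carton stands at about px (230,203). The tape rectangle lies to its right, with corners near (241,184), (316,166), (332,207) and (260,233). The brown bottle (205,167) is close behind the carton, and the gauze pad (153,294) and roll (261,161) are clear of it. I'll crop for corner precision.

```bash
cat > h.py <<'E'
import numpy as np, cv2
from plant import *
def ray(c,px,z):
    p=cv2.undistortPoints(np.array([[px]],float),c["mtx"],None)[0,0]
    d=c["pose"][:3,:3]@np.array([p[0],-p[1],-1]); o=c["pose"][:3,3]
    return o+d*(z-o[2])/d[2]
def proj(c,P):
    q=np.linalg.inv(c["pose"])@np.append(P,1); 
    return c["mtx"][:2,:2]@np.array([q[0],-q[1]])/-q[2]+c["mtx"][:2,2]
E
python3 - <<'E'
from h import *
c=capture("top"); im=c["image"]
cr=im[145:245,190:345,::-1]; cr=cv2.resize(cr,None,fx=5,fy=5,interpolation=cv2.INTER_CUBIC)
cr=cv2.convertScaleAbs(cr,alpha=1.3); cv2.imwrite("pics/crop1.png",cr)
print(im[200,205:345:3].tolist())
for p in [(241,184),(316,166),(332,207),(260,233)]: print(ray(c,p,0).round())
E
```

```text
[[169, 163, 143], [169, 164, 144], [170, 165, 144], [171, 166, 146], [141, 143, 130], [169, 172, 154], [133, 154, 145], [171, 174, 156], [169, 173, 155], [168, 171, 152], [169, 171, 152], [169, 165, 142], [170, 170, 151], [146, 144, 129], [94, 97, 91], [171, 166, 146], [169, 165, 145], [169, 165, 145], [171, 166, 147], [169, 164, 145], [170, 165, 145], [169, 164, 145], [170, 164, 144], [169, 164, 144], [169, 164, 144], [170, 164, 145], [169, 164, 144], [171, 164, 145], [170, 163, 144], [170, 164, 144], [171, 165, 144], [170, 163, 143], [170, 164, 143], [169, 162, 143], [169, 163, 143], [168, 161, 142], [167, 161, 141], [167, 161, 141], [167, 161, 141], [168, 161, 141], [168, 161, 141], [90, 93, 88], [152, 147, 129], [166, 160, 140], [166, 159, 140], [165, 158, 140], [164, 157, 138]]
[592. 103.   0.]
[ 571. -178.    0.]
[ 409. -175.    0.]
[401.  96.   0.]
```

View pics/crop1.png

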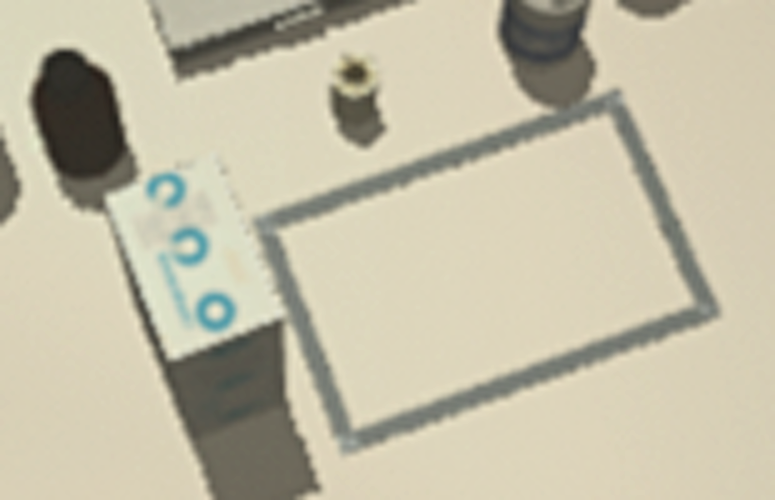

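```bash
python3 - <<'E'
from h import *
c=capture("top"); im=c["image"]
f=lambda a:np.array([ray(c,(x/5+189.6,y/5+144.6),z)[:2] for x,y,z in a])
F=f([(255,222,0),(618,92,0),(720,313,0),(347,454,0)])
T=f([(107,197,227),(170,360,227),(285,318,227),(215,155,227)])
print("F",F.round(1).tolist(),F.mean(0),np.linalg.norm(F-np.roll(F,-1,0),axis=1))
print("T",T.round(1).tolist(),T.mean(0),np.linalg.norm(T-np.roll(T,-1,0),axis=1))
for A in(F,T):
    e=np.roll(A,-1,0)-A; print(np.degrees(np.arctan2(e[:,1],e[:,0])))
for p in [(350,75,60),(540,40,75),(80,120,100),(80,60,142)]: print(p,f([p]))
E
```

```text
F [[574.9, 110.2], [585.6, -172.1], [406.7, -179.6], [394.6, 102.1]] [490.44773319 -34.87687151] [282.49918119 179.06993956 281.98826379 180.41077741]
T [[546.2, 207.9], [437.1, 201.9], [439.9, 129.5], [551.2, 137.7]] [493.62021824 169.26291233] [109.31465321  72.48804864 111.58644628  70.4515039 ]
[ -87.81624953 -177.60168644   92.45565439    2.55998931]
[-176.8576967   -87.75040179    4.18814187   94.05632196]
(350, 75, 60) [[637.83089053  17.92243906]]
(540, 40, 75) [[ 614.89792902 -114.15160959]]
(80, 120, 100) [[649.81051717 207.88832447]]
(80, 60, 142) [[673.90718746 196.25248601]]
```

Measurements hold up: the frame is 282x180 (true 286x184) and the carton top is 110x72 (true 116x74). The frame centre is about (490,-35) and the carton centre about (494,169), so it falls towards -y. I'll set the tool's y along world x and half-open the fingers so they push at two points.

```bash
python3 -m inch '[0,0,0.083,0,0,-0.02,0, 0,0,0.083,0,0,-0.02,0, 0,0,0.083,0,0,0,0, 0,0,0.083,0,0,0,0, 0,0,0.083,0,0,0,0, 0,0,0.083,0,0,0,0, 0,0,0.083,0,0,0,0, 0,0,0.083,0,0,0,0, 0,0,0.083,0,0,0,0, 0,0,0.083,0,0,0,0]'
python3 -m inch '[0,0,0.033,-0.025,0.04,0,0, 0,0,0,-0.025,0.04,0,0, 0,0,0,-0.025,0.04,0,0, 0,0,0,-0.025,0.04,0,0, 0,0,0,-0.025,0.04,0,0, 0,0,0,-0.025,0.04,0,0, 0,0,0,-0.025,0.04,0,0, 0,0,0,-0.025,0.04,0,0, 0,0,0,-0.025,0.04,0,0, 0,0,0,-0.025,0.04,0,0]'
```

```text
time: 1.03
tool_pos: [118.0, 511.4, 269.5]
tcp_rot: [-3.141, 0.0, 1.664]
contact_force: [0.5, -0.1, -0.4]
grip_width: 46.0
finger_force: 0.0
time: 1.87
tool_pos: [449.8, 328.0, 269.6]
tcp_rot: [-3.141, -0.0, 1.62]
contact_force: [1.5, 0.7, 0.3]
grip_width: 46.0
finger_force: 0.0
```

```bash
python3 -m inch '[0,0,0,-0.03,0.0245,0,0, 0,0,0,-0.03,0.0245,0,0, 0,0,0,-0.03,0,0.02,0, 0,0,0,0,0,0.03,0, 0,0,0,0,0,0.035,0, 0,0,0,0,0,0,0, 0,0,0,0,0,0,0]'
python3 - <<'E'
from h import *
c=capture("top");cv2.imwrite("pics/t2.png",cv2.resize(c["image"][120:270,150:350,::-1],None,fx=4,fy=4,interpolation=cv2.INTER_CUBIC))
E
```

```text
time: 2.45
tool_pos: [490.5, 259.0, 200.9]
tcp_rot: [-3.138, 0.001, 1.62]
contact_force: [-0.0, 0.4, 0.9]
grip_width: 45.6
finger_force: 0.0
```

View pics/t2.png

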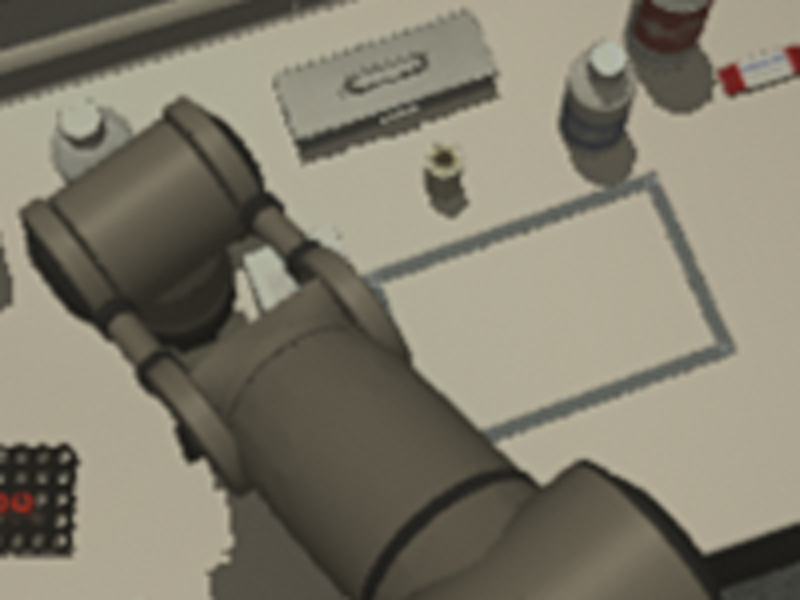

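The arm hides the carton here, and nothing else is disturbed. Next, the gentle tipping push.

```bash
python3 -m inch '[0,0,0,-0.0125,0,0,0, 0,0,0,-0.0125,0,0,0, 0,0,0,-0.0125,0,0,0, 0,0,0,-0.01,0,0,0, 0,0,0,-0.01,0,0,0, 0,0,0,-0.01,0,0,0, 0,0,0,-0.01,0,0,0, 0,0,0,-0.01,0,0,0, 0,0,0,-0.01,0,0,0, 0,0,0,-0.01,0,0,0]'
python3 - <<'E'
from h import *
c=capture("scene");cv2.imwrite("pics/s3.png",cv2.resize(c["image"][130:290,180:380,::-1],None,fx=3,fy=3,interpolation=cv2.INTER_CUBIC))
E
```

```text
time: 3.33
tool_pos: [495.4, 172.6, 201.7]
tcp_rot: [-3.141, -0.0, 1.62]
contact_force: [-0.8, -0.2, 0.1]
grip_width: 45.9
finger_force: 0.1
```

View pics/s3.png

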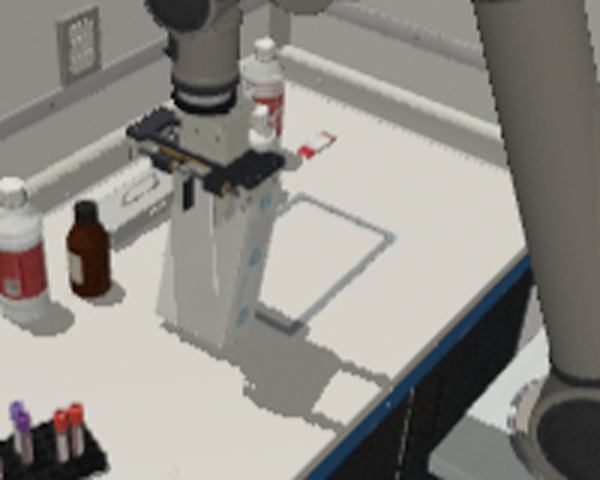

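The carton is leaning towards the frame with its foot held in place, so I'll keep pushing.

```bash
python3 -m inch '[0,0,0,-0.01,0,0,0, 0,0,0,-0.01,0,0,0, 0,0,0,-0.01,0,0,0, 0,0,0,-0.01,0,0,0, 0,0,0,0,0,0,0, 0,0,0,0,0,0,0, 0,0,0,0,0,0,0, 0,0,0,0,0,0,0, 0,0,0,0,0,0,0]'
python3 - <<'E'
from h import *
c=capture("scene");cv2.imwrite("pics/s4.png",cv2.resize(c["image"][130:290,180:380,::-1],None,fx=3,fy=3,interpolation=cv2.INTER_CUBIC))
E
```

```text
time: 4.13
tool_pos: [496.9, 141.8, 201.7]
tcp_rot: [3.142, -0.0, 1.621]
contact_force: [0.0, -0.5, 0.2]
grip_width: 46.0
finger_force: 0.0
```

View pics/s4.png

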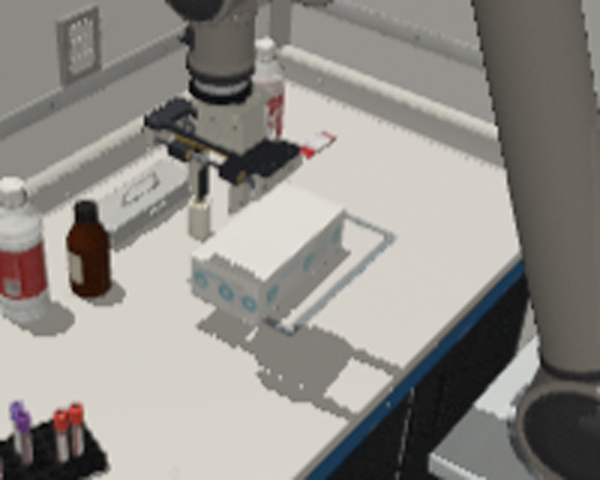

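The carton lies flat, with its foot end sticking out of the near end of the tape. The top-face corners in the crop are about (192,256), (265,284), (345,212) and (280,182).

```bash
python3 - <<'E'
from h import *
c=capture("scene")
f=lambda a,z:np.array([ray(c,(x/3+179.7,y/3+129.7),z)[:2] for x,y in a])
T=f([(192,256),(265,282),(345,212),(280,182)],74)
print(T.round(),T.mean(0),np.linalg.norm(T-np.roll(T,-1,0),axis=1)); e=np.roll(T,-1,0)-T;print(np.degrees(np.arctan2(e[:,1],e[:,0])))
print("frame corner chk",f([(397,236),(299,192),(290,334)],0).round())
E
```

```text
[[549. 130.]
 [440. 107.]
 [450. -93.]
 [568. -91.]] [501.6927959   13.07820907] [111.2024265  200.61017833 117.43832887 221.78947893]
[-168.36329363  -87.13041518    0.86674481   94.79801158]
frame corner chk [[ 408. -183.]
 [ 590. -177.]
 [ 400.   99.]]
```

Estimated roughly, the foot end is at y≈130 and the lateral offset is about 10 mm, against a 34 mm margin. Now I'll back off, descend behind the foot end, and push.

```bash
python3 -m inch '[0,0,0,0.04,0,0,0, 0,0,0,0.04,0,0,0, 0,0,0,0,0,0.04,0, 0,0,0,0,0,0.04,0, 0,0,0,0,0,0.04,0, 0,0,0,0,0,0.04,0, 0,0,0,0,0,0.034,0, 0,0,0,0,0,0,0]'
python3 -m inch '[0,0,0,-0.025,0,0,0, 0,0,0,-0.025,0,0,0, 0,0,0,-0.01,0,0,0, 0,0,0,-0.01,0,0,0, 0,0,0,-0.01,0,0,0, 0,0,0,-0.01,0,0,0, 0,0,0,-0.01,0,0,0, 0,0,0,0,0,0,0]'
python3 - <<'E'
from h import *
c=capture("scene");cv2.imwrite("pics/s5.png",cv2.resize(c["image"][130:290,180:380,::-1],None,fx=3,fy=3,interpolation=cv2.INTER_CUBIC))
E
```

```text
time: 4.9
tool_pos: [490.3, 204.7, 41.7]
tcp_rot: [-3.132, 0.002, 1.621]
contact_force: [-1.1, -0.6, -0.4]
grip_width: 45.9
finger_force: 0.0
time: 5.57
tool_pos: [498.0, 124.5, 46.8]
tcp_rot: [3.141, 0.0, 1.62]
contact_force: [0.5, 0.5, 0.1]
grip_width: 45.9
finger_force: 0.0
```

View pics/s5.png

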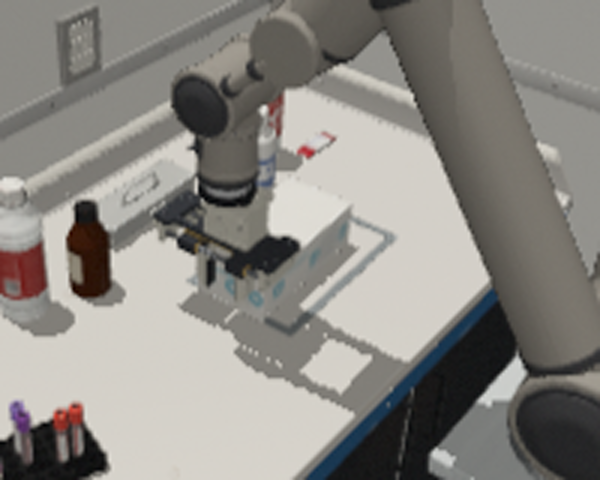

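The fingers are against the foot end and the carton is starting to move straight. I'll push on by about 35 mm, then retreat and clear the view.

```bash
python3 -m inch '[0,0,0,-0.009,0,0,0, 0,0,0,-0.009,0,0,0, 0,0,0,-0.009,0,0,0, 0,0,0,-0.009,0,0,0, 0,0,0,-0.006,0,0,0, 0,0,0,0,0,0,0, 0,0,0,0.01,0,0,0]'
python3 -m inch '[0,0,0,0.04,0,0,0, 0,0,0,0.04,0,0,0, 0,0,0,0.04,0,-0.02,0, 0,0,0,0.03,-0.03,-0.03,0, 0,0,0,0.03,-0.03,-0.03,0, 0,0,0,0.03,-0.03,-0.03,0, 0,0,0,0.03,-0.03,-0.03,0, 0,0,0,0.03,-0.03,0,0, 0,0,0,0.03,-0.03,0,0, 0,0,0,0,0,0,0]'
python3 - <<'E'
from h import *
c=capture("top");cv2.imwrite("pics/t6.png",cv2.resize(c["image"][145:245,190:345,::-1],None,fx=5,fy=5,interpolation=cv2.INTER_CUBIC))
E
```

```text
time: 6.2
tool_pos: [499.1, 98.8, 46.4]
tcp_rot: [-3.141, 0.0, 1.618]
contact_force: [0.1, -0.2, 0.1]
grip_width: 45.7
finger_force: 0.0
time: 7.03
tool_pos: [338.8, 335.8, 159.0]
tcp_rot: [-3.14, -0.001, 1.625]
contact_force: [-0.6, 0.4, 0.1]
grip_width: 45.8
finger_force: 0.0
```

View pics/t6.png

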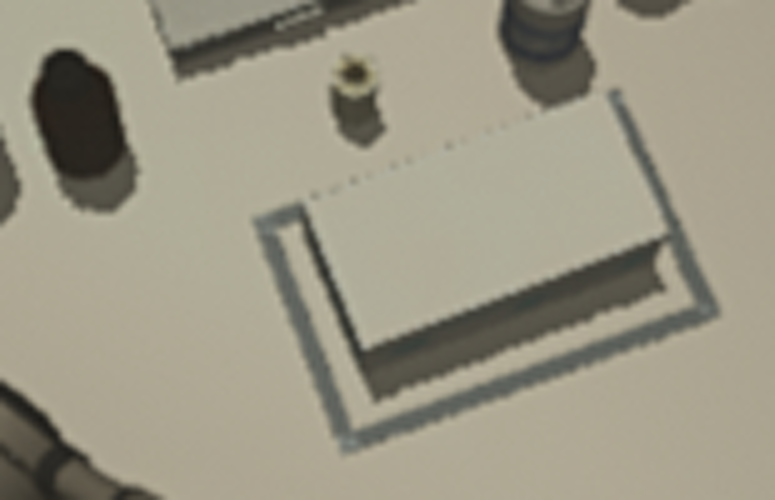

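```bash
python3 - <<'E'
from h import *
c=capture("top")
f=lambda a,z:np.array([ray(c,(x/5+189.6,y/5+144.6),z)[:2] for x,y in a])
F=f([(255,222),(618,92),(720,313),(347,454)],0)
T=f([(303,203),(365,350),(668,236),(608,93)],74)
u=(F[0]+F[3]-F[1]-F[2]);u/=np.linalg.norm(u);v=np.array([u[1],-u[0]])
D=T-F.mean(0);print(T.round(),np.linalg.norm(T-np.roll(T,-1,0),axis=1),"y",D@u,"x",D@v)
E
```

```text
[[ 554.   81.]
 [ 443.   74.]
 [ 453. -146.]
 [ 563. -145.]] [111.13509695 220.53002968 109.94786039 225.95314783] y [ 112.92127434  110.97612715 -109.55042873 -113.03187315] x [ 68.04207145 -43.07600168 -41.83820261  68.05452486]
```

All four corners are inside: |y| ≤ 114 of 143 and |x| ≤ about 71 of 92. The gripper is clear, so I'm handing in.

```bash
python3 -c "
from plant import *
print(close_job())"
```

```text
the job is handed in; nothing more can be done
None
```

The carton was tipped onto its broad side and pushed inside the tape rectangle, at least about 20 mm from the outer edge all round by my last camera measurement, and I handed the job in at about 7 s of robot time with the gripper clear; no verdict came back.

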